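# Load a casting into the curing unit's locking tray

## Robot

A 6-joint arm with a two-finger parallel gripper is mounted at the origin on the work surface; the furniture and walls round the work are solid. World frame = base frame: x ahead of the robot, y to its left, z up, the work surface at z = 0. Lengths are in m, angles in degrees, forces in N, time in s.
With the tool pointing down it reaches from about 0.35 to 0.875 m from the base axis. Payload 4.2 kg.
Tool frame: the origin (TCP) lies on the centre line of the jaws, within the pads' length; the fingertips stand tip_reach ahead of it and the grasp point (between the pads) is the TCP (tip_reach is the distance from the TCP to the fingertips, in m); z points along the fingers, y is the line along which they close (so a half turn about z gives the same grasp; the last joint's range is limited). The gripper opens to 87 mm and grips with 3 to 60 N. Pads are 19 mm wide; open, the fingers measure 117 mm over their backs; the gripper's body (75 mm by 190 mm) begins 51 mm behind the grasp point.
Start: joints at [88.556, 22.042, 0.453, 0, -68.411, -14.817], TCP at [0.175, 0.6, 0.242] pointing down, gripper open.
Joint ranges: [-179.83, 179.83], [-69.29, 118.12], [-61.27, 80.66], [-181.25, 117.63], [-171.15, -9.14], [-177.46, 177.46]. Speed limits (degrees/s): [159.86, 159.86, 180, 180, 180, 180].

## Interface

Orientations are given as a 3x3 rotation matrix whose columns are the frame's x, y, z axes.
In Python, from station import sense, capture, finish_job, tip_reach gives the robot as it stands.
- The arm moves only by the tool arm_command, never from a script. Its argument "deltas" is a list of rows, each a list of 7 numbers: the turn, a rotation vector about the tool's x, y, z in rad, then the shift along the tool's x, y, z in cm, then the closure, from -1 (fully open) to 1 (shut), so that 0 is half open. In form: [[rx, ry, rz, dx, dy, dz, hand], ...]. A call has 1 to 8 rows; each row is the pose to reach, as a shift and turn from the pose commanded when the call began, along the tool's axes at that moment; what a row does not reach only later rows make up. A row lasts 1/12 s, in which the tool goes at most 41.7 mm and 7.16 degrees, less where a joint would pass 70% of its speed; a pose out of reach is approached as far as the arm can. A call with a gripper value outside its range is refused whole. The fingers move at their own pace and stop on an object; the grip force is fixed at half the most. Time passes only in rows, so rows that repeat a pose let the fingers close. It gives the time, the measured TCP pose, the force, the opening and the grip force at its end, in the units of the state.
- sense(): the state, without advancing time (a new reading comes with each control period).
- capture(name): name is "side" or "top" or "wrist"; returns a dict with "pixels" (480x640x3 uint8, blue, green, red), "fovy" (degrees; the focal length in pixels is half the picture's height over the tangent of half this angle, whatever the lens; pixels are square), "cx", "cy" (the principal point, pixels), "rvec" (rotation vector, rad) and "tvec" (3), from world to camera coordinates, as OpenCV has them. Camera axes: x right, y down, z forward; pixel columns grow to the right and rows downward; lengths in m; the calibration is good to about 2 mm. The wrist camera is an equidistant fisheye: a pixel r from the principal point sees the ray r / f radians off the axis. A picture is of the moment at which its call begins. There is no depth.
- finish_job(): hands the job in; it is judged then, once.
The state is a dict: "time_s": time; "joints": joint angles; "joint_velocities": joint speeds; "effort": joint torques, N m; "tcp_pos": TCP position; "ee_rot": TCP orientation; "wrist_force": force on the tool from outside, world axes, zero at the start; "moment": the same for the moment, N m; "gripper_width": opening from 0.0 (shut) to 1.0 (fully open); "gripper_force": force on a finger pad.
Only numpy, scipy, OpenCV 4.12 (cv2) and the standard library are available. Lean on these libraries where they do the work, as an engineer would, in place of code of your own. Each camera call takes 0.05 s, during which the arm holds its last target. There are 200 camera calls.

## Task

Pull the tray of the resin curing unit out by its handle until its slides lock, and with the tray locked out set the clear dish, with the resin casting in it, flat and gently on the tray. Then press the green release lever down, push the tray back until it is fully home with the dish inside, and let go. Keep the casting in its dish, and do not shift the two paint pots or the varnish cup.

Things in the scene. Friction and masses are not known exactly. Their poses are not given: they have to be found in the camera images.
- curing_unit: Light-grey metal curing unit, fixed to the table, 200 deep (x) x 156 wide (y) x 100 mm high, amber window in its roof. Origin: centre of its underside, on the table. Its front looks along its own -x; the tray comes out along its own -x. Its sides are its own +y and -y.
- tray (a joint): How far the tray stands out, m: 0 fully home, 0.121 at the end stop. Runs freely on its slides (about 1.2 N, plus up to 5 N where the latch hook rides over the catch, from 0.09 to 0.116). At 0.116 the hook of the release lever drops behind the catch by its spring: from then on the tray is locked and cannot go back (it keeps 5 mm of play). It may start up to 12 mm ajar.
- release (a joint): Angle of the release lever, rad: 0 at rest (hook down; with the tray out it is locked), 0.15 pressed to its stop (pad about 8 mm down, about 3.5 N). The hook clears the catch from about 0.11 (pad 6 mm down). Keep it pressed while the tray is pushed in the first 8 mm (to below 0.108); after that the hook rides on the catch and then sinks behind it, and the pad may be left.
- handle_grip (a point): Middle of the tray's steel bow handle: a round bar 10 mm thick and 76 mm long along the unit's y, 76 mm above the table, 42 mm in front of the tray's dark front panel (panel 12 mm thick, top edge 97 mm above the table). Axes as the unit's; moves with the tray. The panel or the handle can be pushed to send the tray home.
- tray_floor (a point): Point on the tray's flat floor, 36 mm above the table, moving with the tray; axes as the unit's. The floor is 97 mm wide (y) and runs from 58 mm in front of this point (the panel) to 94 mm behind it, with rims 10 mm high. Locked out, this point lies 62 mm in front of the unit's front face: the middle of the floor that is clear of the unit.
- release_pad (a point): Middle of the top of the green thumb pad of the release lever, 24 x 22 mm, about 64 mm above the table, beside the tray on the unit's +y side (the far side from the robot); moves with the tray and is inside the unit when the tray is home. Locked out it lies 80 mm in front of the unit's front face. Press it straight down; a lip 7 mm high along its inner edge (11 mm behind this point, towards the unit) gives a fingertip hold to push the tray in while pressing.
- dish_centre (a point): Centre, half-way up, of the clear plastic dish: open box 50 (its x) x 60 (its y) x 17 mm high with walls 2 mm thick and 30 g. Grasp it across the 50 mm. Its z points up.
- casting_centre (a point): Centre of the whitish resin casting lying loose in the dish, 23 x 34 x 8 mm; it stays in the dish.
- pot_yellow: Bystander: small round paint pot with white cap and yellow band, 39 mm across, 50 mm high. Origin under its centre.
- pot_red: Bystander: small round paint pot with black cap and red band, 39 mm across, 46 mm high. Origin under its centre.
- cup: Bystander: clear plastic cup with a little amber varnish, 71 mm across, 82 mm high, behind the unit. Origin under its centre.
- dish: The clear dish as a whole; origin under its centre, on its underside.
Mind the look-alikes: they are no part of the job. There is more than one size of the dish; the job needs the smallest.

How it is judged:
By the outcome, as a careful person would: the job done as asked, in the order asked, and still so for the second after the job is handed in, with the robot touching nothing.
It also fails if it takes over 72 s, if anything falls off the work surface, if the arm or the gripper's body presses on something with over 40 N, if the wrist force passes 120 N, or if a joint passes its speed limit or range.

## Working session

There is one attempt and no reset: what is moved stays moved. The work goes in short steps, Python scripts to look and compute and a tool call to move; the robot and the scene stay as the last step left them, time stands still between calls to the robot, and variables do not carry over. Pictures are saved under pics/ and viewed, at most 10 in all, crops included, and the job is handed in when it is done.

Besides the shell and the picture viewer there is one more tool, called as a command line: name --pt "numbers of a row" for each row, then --argument value for the rest. arm_command: Moves the arm, as the interface text tells. Its arguments: {"type":"object","properties":{"deltas":{"type":"array"}},"required":["deltas"]}

```bash
mkdir -p pics; cat > h.py <<'E'
import numpy as np,cv2
from station import sense,capture,finish_job,tip_reach
def cam(n):
    c=capture(n); return c
def ray(c,u,v,fish=False):
    f=240/np.tan(np.radians(c['fovy'])/2)
    R=cv2.Rodrigues(np.array(c['rvec'],float))[0]; t=np.array(c['tvec'],float).ravel()
    x,y=u-c['cx'],v-c['cy']
    if fish:
        r=np.hypot(x,y); th=r/f; s=np.sin(th)/max(r,1e-9); d=np.array([x*s,y*s,np.cos(th)])
    else: d=np.array([x/f,y/f,1])
    return -R.T@t, R.T@(d/np.linalg.norm(d))
def plane(c,u,v,z,fish=False):
    o,d=ray(c,u,v,fish); return o+d*(z-o[2])/d[2]
def proj(c,p,fish=False):
    f=240/np.tan(np.radians(c['fovy'])/2)
    R=cv2.Rodrigues(np.array(c['rvec'],float))[0]; q=R@np.array(p)+np.array(c['tvec'],float).ravel()
    if fish:
        r=np.hypot(q[0],q[1]); k=f*np.arctan2(r,q[2])/r
    else: k=f/q[2]
    return np.array([c['cx']+q[0]*k,c['cy']+q[1]*k])
def cross2(c1,p1,c2,p2):
    o1,d1=ray(c1,*p1);o2,d2=ray(c2,*p2)
    s=np.linalg.lstsq(np.c_[d1,-d2],o2-o1,rcond=None)[0]
    a,b=o1+s[0]*d1,o2+s[1]*d2; return (a+b)/2,np.linalg.norm(a-b)
E
python3 - <<'E'
from h import *
for n in ("top","side"):
    c=cam(n); cv2.imwrite(f"pics/{n}0.png",c['pixels']); print(n,c['fovy'],c['cx'],c['cy'],ray(c,320,240))
print(tip_reach,sense())
E
```

```text
top 43.666277263393084 325.3321081040256 241.00597771522567 (array([0.15377419, 0.00197606, 1.83363816]), array([ 0.14756099,  0.01358647, -0.98895964]))
side 57.43164098638985 321.45540263715327 237.3851471141767 (array([-0.16240949, -0.18444161,  0.85759414]), array([ 0.57158951,  0.18555366, -0.79928423]))
0.019 {'time_s': 0.1, 'joints': array([ 8.85566871e+01,  2.20877090e+01,  3.87850177e-01, -2.45599076e-02,
       -6.84112119e+01, -1.48172881e+01]), 'joint_velocities': array([ 0.03349812, -0.04076742,  0.19634959,  0.04866499, -0.03941342,
        0.06242214]), 'effort': array([-4.48846583e-05, -3.91693068e+01,  1.87933356e+01,  4.23190847e+00,
        1.34200513e-02, -7.12985707e-05]), 'tcp_pos': array([0.17484176, 0.59952904, 0.2405583 ]), 'ee_rot': array([[ 9.59953806e-01, -2.80157975e-01, -4.47281415e-04],
       [-2.80158310e-01, -9.59951876e-01, -1.92786209e-03],
       [ 1.10737307e-04,  1.97596816e-03, -9.99998042e-01]]), 'wrist_force': array([ 0.33701259,  0.24308386, -0.71914627]), 'moment': array([ 0.0473103 , -0.05834221,  0.07776379]), 'gripper_force': 0.0, 'gripper_width': 1.0008327210964385}
```

View pics/top0.png

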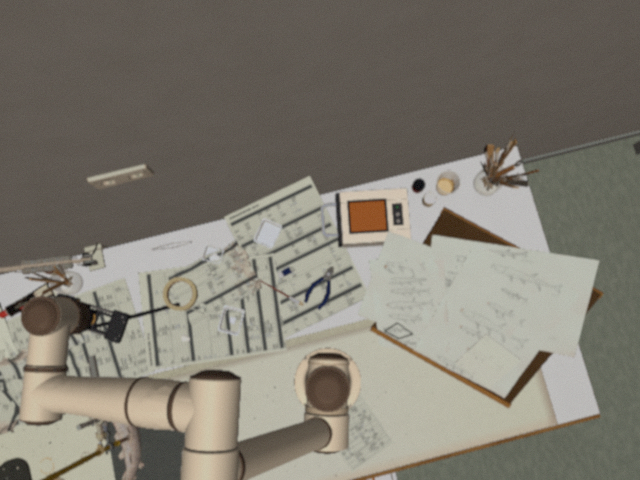

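View pics/side0.png

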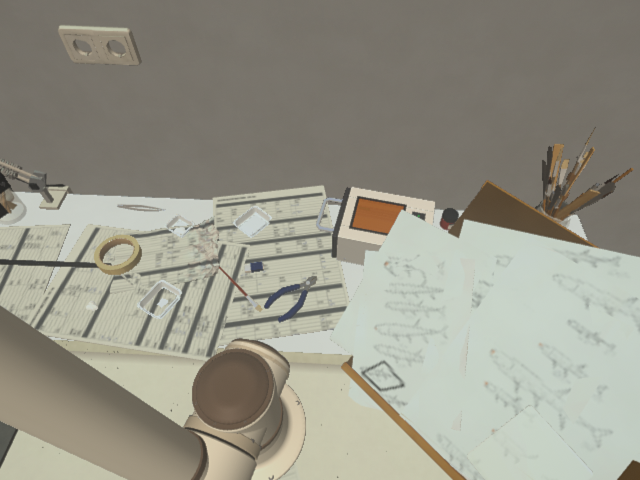

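```bash
python3 - <<'E'
from h import *
t=cam("top");s=cam("side")
a=cv2.resize(s['pixels'][180:330,130:450],None,fx=2.5,fy=2.5,interpolation=cv2.INTER_CUBIC)
cv2.imwrite("pics/c1.png",a)
for p in [(268,233),(231,320),(212,253),(340,220),(408,187),(405,243),(418,186),(428,200),(447,184)]: print("top",p,plane(t,*p,0.01).round(3), plane(t,*p,0.1).round(3))
for p in [(252,221),(160,299),(180,225),(325,213)]: print("side",p,plane(s,*p,0.01).round(3),plane(s,*p,0.076).round(3))
for w in [(0,0,0),(.5,0,0),(0,.5,0)]: print(w,proj(t,w),proj(s,w))
E
```

```text
top (268, 233) [0.446 0.188 0.01 ] [0.431 0.179 0.1  ]
top (231, 320) [0.178 0.292 0.01 ] [0.177 0.278 0.1  ]
top (212, 253) [0.382 0.358 0.01 ] [0.37 0.34 0.1 ]
top (340, 220) [ 0.489 -0.034  0.01 ] [ 0.473 -0.032  0.1  ]
top (408, 187) [ 0.596 -0.245  0.01 ] [ 0.574 -0.233  0.1  ]
top (405, 243) [ 0.42  -0.234  0.01 ] [ 0.407 -0.223  0.1  ]
top (418, 186) [ 0.6   -0.276  0.01 ] [ 0.578 -0.262  0.1  ]
top (428, 200) [ 0.556 -0.307  0.01 ] [ 0.536 -0.292  0.1  ]
top (447, 184) [ 0.607 -0.367  0.01 ] [ 0.585 -0.348  0.1  ]
side (252, 221) [0.447 0.192 0.01 ] [0.4   0.163 0.076]
side (160, 299) [0.181 0.296 0.01 ] [0.154 0.258 0.076]
side (180, 225) [0.38  0.357 0.01 ] [0.338 0.315 0.076]
side (325, 213) [0.529 0.027 0.01 ] [0.475 0.01  0.076]
(0, 0, 0) [327.12585416 381.43197158] [251.90975144 427.22129962]
(0.5, 0, 0) [329.04677906 217.0254808 ] [331.62805536 226.57044052]
(0, 0.5, 0) [160.16588705 379.27230064] [ 27.96963383 347.79687783]
```

View pics/c1.png

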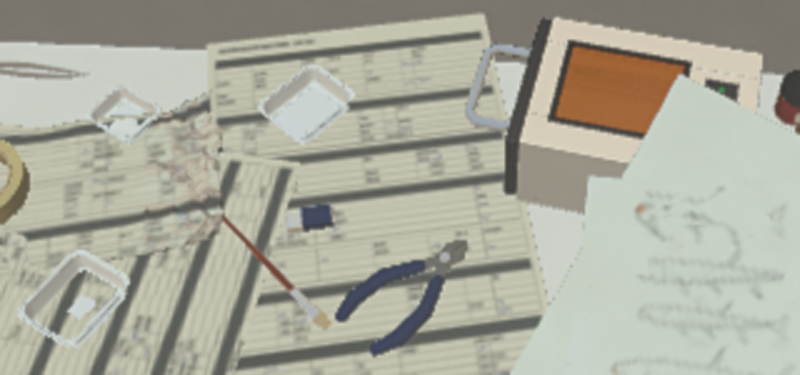

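```bash
python3 - <<'E'
from h import *
for n in("top","side"):
    c=cam(n); hsv=cv2.cvtColor(c['pixels'],cv2.COLOR_BGR2HSV)
    m=cv2.inRange(hsv,(5,150,80),(18,255,255)); k=cv2.findContours(m,0,2)[0]; k=max(k,key=cv2.contourArea)
    q=cv2.approxPolyDP(k,5,True)[:,0] 
    P=np.array([plane(c,*p,.1)[:2] for p in k[:,0]],np.float32); print(n,q.tolist(),cv2.minAreaRect(P), cv2.boxPoints(cv2.minAreaRect(P)).round(3).tolist())
    g=c['pixels'].max(2); L=[(340,190,345,248)] if n=="top" else []
s=c
f=lambda x,y:(130+x/2.5,180+y/2.5)
for nm,p,z in[("bar a",f(490,48),.076),("bar b",f(470,118),.076),("panel far",f(546,20),.097),("panel near",f(515,118),.097),("roof far back",f(762,52),.1),("roof near front",f(524,130),.1),("roof far front",f(552,20),.1)]: print(nm,plane(s,*f(0,0),z).round(3)*0+plane(s,*p,z).round(3))
S=sense();print(S['tcp_pos'],S['time_s'])
E
```

```text
top [[383, 200], [350, 202], [351, 231], [385, 229]] ((0.48653241991996765, -0.11230475455522537), (0.08875185251235962, 0.10498777031898499), 4.5462775230407715) [[0.43799999356269836, -0.06300000101327896], [0.44600000977516174, -0.1679999977350235], [0.5350000262260437, -0.16099999845027924], [0.5270000100135803, -0.0560000017285347]]
side [[353, 226], [387, 232], [402, 207], [359, 199]] ((0.48488256335258484, -0.11105553805828094), (0.0853218361735344, 0.10104908049106598), 4.191331386566162) [[0.4390000104904175, -0.06400000303983688], [0.44600000977516174, -0.16500000655651093], [0.531000018119812, -0.15800000727176666], [0.5239999890327454, -0.057999998331069946]]
bar a [0.518 0.021 0.076]
bar b [0.43  0.013 0.076]
panel far [ 0.55  -0.024  0.097]
panel near [ 0.426 -0.031  0.097]
roof far back [ 0.571 -0.227  0.1  ]
roof near front [ 0.414 -0.043  0.1  ]
roof far front [ 0.549 -0.03   0.1  ]
[0.17492936 0.59981446 0.24116949] 0.3
```

arm_command --pt "0 0 -0.09 2.8 3.0 0 0.3" --pt "0 0 -0.18 5.7 5.9 0 0.3" --pt "0 0 -0.27 8.5 8.9 0 0.3" --pt "0 0 -0.361 11.3 11.9 0 0.3" --pt "0 0 -0.361 14.2 14.9 0 0.3" --pt "0 0 -0.361 17 17.8 0 0.3" --pt "0 0 -0.361 19.9 20.8 0 0.3" --pt "0 0 -0.361 22.7 23.8 0 0.3"

```text
time_s: 0.97
tcp_pos: [0.3267, 0.3061, 0.2418]
ee_rot: [[0.997, 0.078, 0.0], [0.078, -0.997, 0.001], [0.0, -0.001, -1.0]]
wrist_force: [1.8, -0.4, 0.1]
gripper_width: 0.478
gripper_force: 0.0
```

arm_command --pt "0 0 0 1.7 3.4 0 0.3" --pt "0 0 0 3.4 6.8 0 0.3" --pt "0 0 0 5 10.1 0 0.3" --pt "0 0 0 6.7 13.5 0 0.3" --pt "0 0 0 8.4 16.9 0 0.3" --pt "0 0 0 10 20.2 0 0.3" --pt "0 0 0 11.7 23.6 0 0.3" --pt "0 0 0 13.2 26.9 0 0.3"

```text
time_s: 1.63
tcp_pos: [0.4794, 0.0481, 0.2418]
ee_rot: [[0.997, 0.077, 0.001], [0.077, -0.997, 0.0], [0.001, -0.0, -1.0]]
wrist_force: [1.7, -0.3, -0.5]
gripper_width: 0.349
gripper_force: 0.0
```

```bash
python3 - <<'E'
from h import *
c=cam("wrist"); cv2.imwrite("pics/w1.png",c['pixels']); print(ray(c,c['cx'],c['cy'],True),c['fovy'])
s=sense(); print(s['tcp_pos'],s['ee_rot'].round(3).tolist(),s['gripper_width'],s['time_s'])
for p in [(.478,.016,.076),(.52,.02,.076),(.44,.012,.076)]: print(proj(c,p,True))
E
```

```text
(array([0.56010134, 0.05524879, 0.38444636]), array([-0.29087693, -0.02162271, -0.95651611])) 65.70646984690485
[0.48140942 0.04423963 0.24160328] [[0.997, 0.072, 0.001], [0.072, -0.997, -0.002], [0.001, 0.002, -1.0]] 0.3489450684313833 1.6833
[363.9200608  230.81263666]
[364.31759075 182.30237966]
[363.66353269 271.96792899]
```

View pics/w1.png

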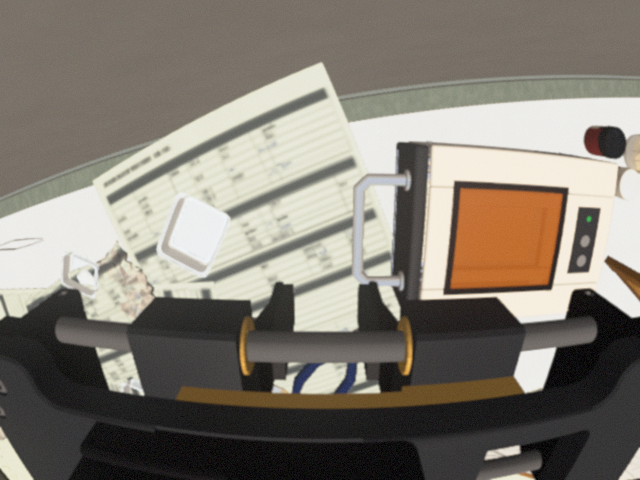

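```bash
python3 - <<'E'
from h import *
c=cam("wrist")
for p,z in [((360,185),.076),((358,228),.076),((357,272),.076),((398,145),.097),((393,298),.097),((81,273),.01)]: print(p,plane(c,*p,z,True).round(4))
for _ in range(2): print(sense()['tcp_pos'])
E
```

```text
(360, 185) [0.5193 0.019  0.076 ]
(358, 228) [0.482  0.0172 0.076 ]
(357, 272) [0.4415 0.014  0.076 ]
(398, 145) [ 0.5563 -0.0055  0.097 ]
(393, 298) [ 0.4276 -0.0173  0.097 ]
(81, 273) [0.3824 0.3515 0.01  ]
[0.48013388 0.04629718 0.241322  ]
[0.48013388 0.04629718 0.241322  ]
```

arm_command --pt "0 0 0 0 3 1 0.3" --pt "0 0 0 0 3 5 0.3" --pt "0 0 0 0 3 9 0.3" --pt "0 0 0 0 3 12 0.3" --pt "0 0 0 0 3 13.5 0.3" --pt "0 0 0 0 3 15 0.3" --pt "0 0 0 0 3 16.5 0.3" --pt "0 0 0 0 3 16.5 0.3"

```text
time_s: 2.4
tcp_pos: [0.4788, 0.0198, 0.074]
ee_rot: [[0.997, 0.077, -0.006], [0.077, -0.997, -0.002], [-0.006, 0.001, -1.0]]
wrist_force: [-0.6, -0.3, -1.2]
gripper_width: 0.353
gripper_force: 0.0
```

arm_command --pt "0 0 0 0 0 0 0.9" --pt "0 0 0 0 0 0 0.9" --pt "0 0 0 0 0 0 0.9" --pt "0 0 0 0 0 0 0.9" --pt "0 0 0 0 0 0 0.9"

```text
time_s: 2.82
tcp_pos: [0.4815, 0.0203, 0.0775]
ee_rot: [[0.997, 0.077, 0.002], [0.077, -0.997, 0.001], [0.002, -0.001, -1.0]]
wrist_force: [-1.1, 1.3, 3.2]
gripper_width: 0.101
gripper_force: 30.0
```

arm_command --pt "0 0 0 0 -1 0 0.9" --pt "0 0 0 0 -3 0 0.9" --pt "0 0 0 0 -5 0 0.9" --pt "0 0 0 0 -7 0 0.9" --pt "0 0 0 0 -8.5 0 0.9" --pt "0 0 0 0 -9.5 0 0.9" --pt "0 0 0 0 -10.3 0 0.9" --pt "0 0 0 0 -10.8 0 0.9"

```text
time_s: 3.48
tcp_pos: [0.4734, 0.1285, 0.0775]
ee_rot: [[0.997, 0.078, 0.002], [0.078, -0.997, 0.0], [0.002, 0.0, -1.0]]
wrist_force: [1.5, -3.3, 6.3]
gripper_width: 0.101
gripper_force: 30.0
```

arm_command --pt "0 0 0 0 -0.2 0 0.9" --pt "0 0 0 0 -0.4 0 0.9" --pt "0 0 0 0 -0.4 0 0.9"

```text
time_s: 3.73
tcp_pos: [0.4731, 0.1323, 0.0775]
ee_rot: [[0.997, 0.078, 0.002], [0.078, -0.997, 0.001], [0.002, -0.001, -1.0]]
wrist_force: [-0.4, 0.0, 5.5]
gripper_width: 0.107
gripper_force: 30.0
```

arm_command --pt "0 0 0 0 -0.2 0 0.9" --pt "0 0 0 0 -0.4 0 0.9" --pt "0 0 0 0 -0.4 0 0.9"

```text
time_s: 3.98
tcp_pos: [0.4728, 0.1361, 0.0775]
ee_rot: [[0.997, 0.077, 0.002], [0.077, -0.997, 0.001], [0.002, -0.001, -1.0]]
wrist_force: [-0.2, -0.4, 5.7]
gripper_width: 0.104
gripper_force: 30.0
```

arm_command --pt "0 0 0 0 -0.2 0 0.9" --pt "0 0 0 0 -0.4 0 0.9" --pt "0 0 0 0 -0.4 0 0.9"

```text
time_s: 4.23
tcp_pos: [0.4725, 0.1403, 0.0775]
ee_rot: [[0.997, 0.077, 0.002], [0.077, -0.997, 0.001], [0.002, -0.001, -1.0]]
wrist_force: [-0.0, 0.2, 5.8]
gripper_width: 0.101
gripper_force: 30.0
```

arm_command --pt "0 0 0 0 -0.2 0 0.9" --pt "0 0 0 0 -0.4 0 0.9" --pt "0 0 0 0 -0.4 0 0.9"

```text
time_s: 4.48
tcp_pos: [0.4723, 0.1407, 0.0774]
ee_rot: [[0.997, 0.078, 0.0], [0.078, -0.997, -0.005], [-0.0, 0.005, -1.0]]
wrist_force: [7.6, -15.8, 6.2]
gripper_width: 0.103
gripper_force: 30.0
```

```bash
python3 - <<'E'
from h import *
c=cam("wrist"); cv2.imwrite("pics/w2.png",c['pixels']); s=sense();print(s['tcp_pos'],s['wrist_force'])
E
```

```text
[0.47233024 0.14075209 0.0774501 ] [  7.16397271 -14.64379904   6.02635821]
```

View pics/w2.png

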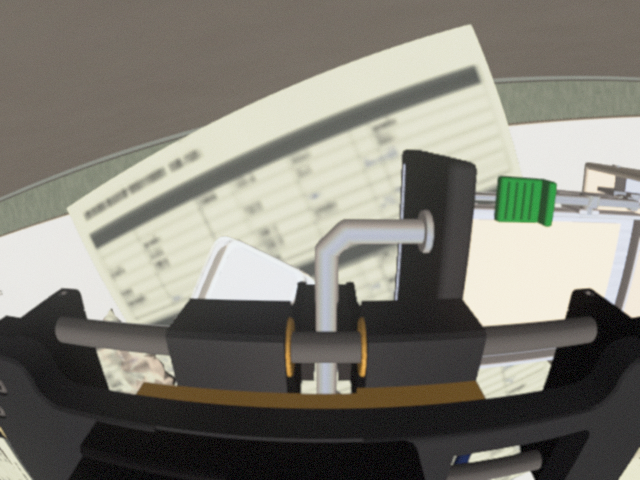

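arm_command --pt "0 0 0 0 0.4 0 0.9" --pt "0 0 0 0 0.8 0 0.9" --pt "0 0 0 0 1.2 0 0.9" --pt "0 0 0 0 1.4 0 0.9"

```text
time_s: 4.87
tcp_pos: [0.4732, 0.1344, 0.0776]
ee_rot: [[0.997, 0.075, 0.005], [0.075, -0.997, 0.01], [0.005, -0.009, -1.0]]
wrist_force: [-13.3, 26.2, 6.4]
gripper_width: 0.1
gripper_force: 30.0
```

arm_command --pt "0 0 0 0 -0.6 0 0.9" --pt "0 0 0 0 -0.6 0 0.4" --pt "0 0 0 0 -0.6 0 0.3" --pt "0 0 0 0 -0.6 0 0.3" --pt "0 0 0 0 -0.6 -3 0.3" --pt "0 0 0 0 -0.6 -7 0.3" --pt "0 0 0 0 -0.6 -11 0.3" --pt "0 0 0 0 -0.6 -14 0.3"

```text
time_s: 5.53
tcp_pos: [0.4722, 0.1351, 0.2191]
ee_rot: [[0.997, 0.077, 0.001], [0.077, -0.997, 0.0], [0.001, -0.0, -1.0]]
wrist_force: [0.9, 1.5, -0.6]
gripper_width: 0.346
gripper_force: 0.0
```

arm_command --pt "0 0 0 -1.8 -3.3 0 -0.6" --pt "0 0 0 -3.6 -6.6 0 -0.6" --pt "0 0 0 -5.4 -9.8 0 -0.6" --pt "0 0 0 -7.2 -13.1 0 -0.6" --pt "0 0 0 -9 -16.4 0 -0.6" --pt "0 0 0 -10.8 -19.6 0 -0.6" --pt "0 0 0 -12.5 -22.9 0 -0.6" --pt "0 0 0 -12.5 -22.9 0 -0.6"

```text
time_s: 6.2
tcp_pos: [0.3276, 0.358, 0.216]
ee_rot: [[0.997, 0.082, 0.0], [0.082, -0.997, 0.001], [0.0, -0.001, -1.0]]
wrist_force: [0.4, -1.2, 0.9]
gripper_width: 0.786
gripper_force: 0.0
```

```bash
python3 - <<'E'
from h import *
c=cam("wrist"); u,v=proj(c,(.382,.353,.01),True); print(u,v); u,v=int(u),int(v)
y0,x0=max(v-75,0),max(u-100,0)
cv2.imwrite("pics/w3.png",cv2.resize(c['pixels'][y0:y0+150,x0:x0+200],None,fx=4,fy=4,interpolation=cv2.INTER_CUBIC)); print(x0,y0); s=sense();print(s['tcp_pos'],s['ee_rot'].round(3).tolist())
E
```

```text
337.18244672989016 159.78408911210187
237 84
[0.32828118 0.35584575 0.21579983] [[0.997, 0.081, -0.001], [0.081, -0.997, -0.001], [-0.001, 0.001, -1.0]]
```

View pics/w3.png

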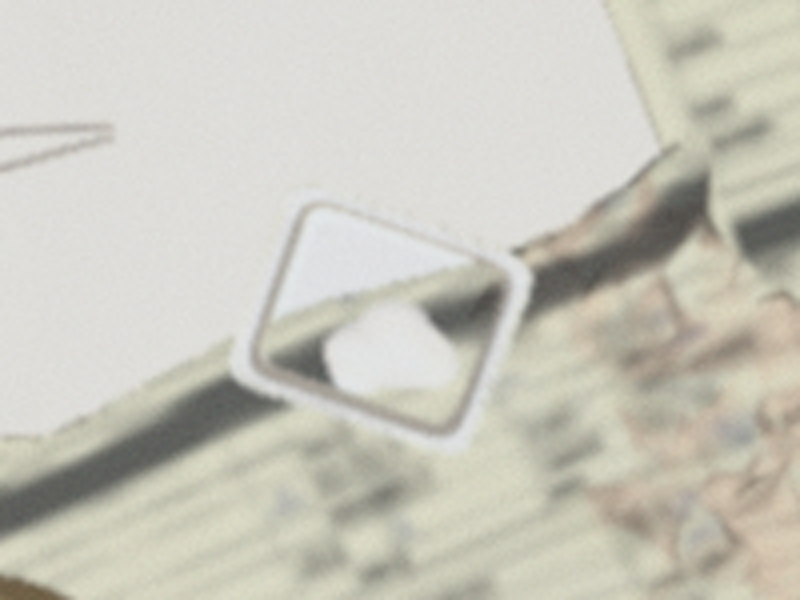

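```bash
python3 - <<'E'
from h import *
c=cam("wrist")
q=[(300,192),(533,262),(465,452),(235,372)]
P=np.array([plane(c,237+x/4,84+y/4,.017,True)[:2] for x,y in q]); print(P.round(4).tolist(),P.mean(0))
print([round(float(np.linalg.norm(P[i]-P[i-1])),4) for i in range(4)])
for i in (0,1): 
  d=(P[(i+1)%4]-P[i])-(P[(i+3)%4]-P[(i+2)%4]); print(i,np.degrees(np.arctan2(d[1],d[0])))
s=sense();print(s['tcp_pos'],s['ee_rot'].round(3).tolist())
E
```

```text
[[0.4066, 0.3757], [0.3954, 0.3214], [0.3497, 0.3327], [0.3641, 0.3874]] [0.37893361 0.35432436]
[0.0442, 0.0554, 0.0471, 0.0566]
0 -103.24852705708443
1 165.3628606211152
[0.32884061 0.35449236 0.21571015] [[0.997, 0.079, -0.001], [0.079, -0.997, -0.002], [-0.001, 0.002, -1.0]]
```

arm_command --pt "0 0 -0.12 0.7 0.1 0 -0.6" --pt "0 0 -0.24 1.4 0.2 1 -0.6" --pt "0 0 -0.36 2.1 0.3 2 -0.6" --pt "0 0 -0.48 2.8 0.4 3.5 -0.6" --pt "0 0 -0.6 3.5 0.5 5 -0.6" --pt "0 0 -0.72 4.2 0.5 6.5 -0.6" --pt "0 0 -0.84 5.1 0.5 8 -0.6" --pt "0 0 -0.96 5.1 0.5 9 -0.6"

```text
time_s: 6.97
tcp_pos: [0.3823, 0.351, 0.1247]
ee_rot: [[0.507, 0.862, -0.001], [0.862, -0.507, -0.003], [-0.003, 0.0, -1.0]]
wrist_force: [-0.1, 0.8, 0.7]
gripper_width: 0.802
gripper_force: 0.0
```

arm_command --pt "0 0 -0.12 0 0 0.5 -0.6" --pt "0 0 -0.24 0 0 1 -0.6" --pt "0 0 -0.288 0 0 1.5 -0.6" --pt "0 0 -0.288 0 0 2 -0.6" --pt "0 0 -0.288 0 0 2 -0.6"

```text
time_s: 7.38
tcp_pos: [0.381, 0.3513, 0.1053]
ee_rot: [[0.247, 0.969, -0.002], [0.969, -0.247, -0.003], [-0.003, -0.001, -1.0]]
wrist_force: [0.9, 0.5, -0.2]
gripper_width: 0.801
gripper_force: 0.0
```

```bash
python3 - <<'E'
from h import *
c=cam("wrist"); s=sense(); print(s['tcp_pos'],s['ee_rot'].round(3).tolist(),s['joints'].round(1))
cv2.imwrite("pics/w4.png",c['pixels'])
print(proj(c,(.38,.3545,.017),True))
E
```

```text
[0.38113605 0.35185849 0.10586158] [[0.246, 0.969, -0.001], [0.969, -0.246, -0.002], [-0.002, -0.001, -1.0]] [ 60.7  20.2 -24.6  -0.  -45.3 105.1]
[322.62529613 252.88804034]
```

View pics/w4.png

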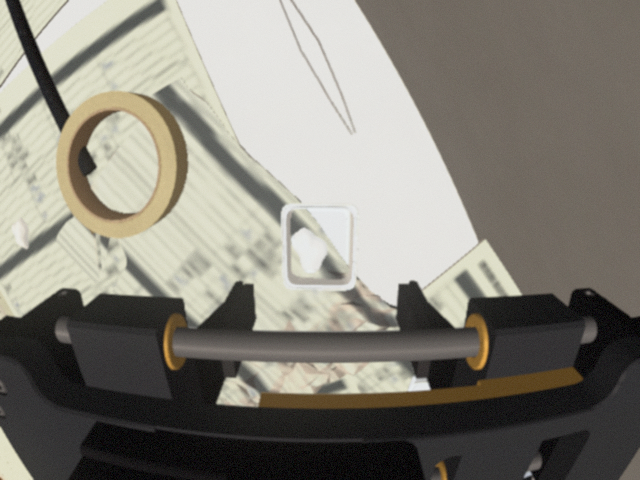

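```bash
python3 - <<'E'
from h import *
c=cam("wrist"); s=sense()
P=np.array([plane(c,*p,.017,True) for p in [(282,205),(356,206),(357,289),(283,289)]]); m=P.mean(0)
print(m,[np.linalg.norm(P[i]-P[i-1]).round(4) for i in range(4)]); print((s['ee_rot'].T@(m-s['tcp_pos'])*100).round(2))
E
```

```text
[0.37882069 0.35818436 0.017     ] [np.float64(0.0584), np.float64(0.0471), np.float64(0.0576), np.float64(0.0506)]
[ 0.51 -0.38  8.93]
```

arm_command --pt "0 0 0 0.5 -0.3 1 -0.6" --pt "0 0 0 0.5 -0.3 3 -0.6" --pt "0 0 0 0.5 -0.3 5 -0.6" --pt "0 0 0 0.5 -0.3 6.5 -0.6" --pt "0 0 0 0.5 -0.3 7.5 -0.6" --pt "0 0 0 0.5 -0.3 8 -0.6" --pt "0 0 0 0.5 -0.3 8.3 -0.6" --pt "0 0 0 0.5 -0.3 8.3 -0.6"

```text
time_s: 8.15
tcp_pos: [0.3792, 0.359, 0.0233]
ee_rot: [[0.243, 0.97, -0.0], [0.97, -0.243, -0.0], [-0.0, -0.0, -1.0]]
wrist_force: [-0.3, -0.1, 0.1]
gripper_width: 0.802
gripper_force: 0.0
```

arm_command --pt "0 0 0 0 0 0 -0.3" --pt "0 0 0 0 0 0 -0.1" --pt "0 0 0 0 0 0 0.2" --pt "0 0 0 0 0 0 0.2" --pt "0 0 0 0 0 0 0.2" --pt "0 0 0 0 0 0 0.2"

```text
time_s: 8.65
tcp_pos: [0.3794, 0.3592, 0.0242]
ee_rot: [[0.243, 0.97, 0.001], [0.97, -0.243, 0.001], [0.001, 0.0, -1.0]]
wrist_force: [-0.8, -0.7, 3.8]
gripper_width: 0.579
gripper_force: 30.0
```

arm_command --pt "0 0 0 0 0 -0.5 0.2" --pt "0 0 0 0 0 -1.5 0.2" --pt "0 0 0 0 0 -3.5 0.2" --pt "0 0 0 0 0 -6 0.2" --pt "0 0 0 0 0 -8.5 0.2" --pt "0 0 0 0 0 -11 0.2" --pt "0 0 0 0 0 -12.5 0.2" --pt "0 0 0 0 0 -13 0.2"

```text
time_s: 9.32
tcp_pos: [0.3801, 0.3601, 0.1573]
ee_rot: [[0.243, 0.97, 0.004], [0.97, -0.243, 0.006], [0.006, 0.002, -1.0]]
wrist_force: [-0.7, -0.6, -0.6]
gripper_width: 0.58
gripper_force: 30.0
```

```bash
python3 - <<'E'
from h import *
t=cam("top");s=cam("side"); G=[]
for c in (t,s):
    m=cv2.inRange(cv2.cvtColor(c['pixels'],cv2.COLOR_BGR2HSV),(50,100,40),(75,255,255)); n,l,st,ce=cv2.connectedComponentsWithStats(m); i=1+np.argmax(st[1:,4]); G.append(ce[i]); print(st[i],ce[i])
    print(plane(c,*ce[i],.064))
print(cross2(t,G[0],s,G[1]))
a=s['pixels'][190:290,230:390]; cv2.imwrite("pics/s2.png",cv2.resize(a,None,fx=5,fy=5,interpolation=cv2.INTER_CUBIC))
S=sense();print(S['tcp_pos'],S['ee_rot'].round(3).tolist(),S['gripper_width'])
E
```

```text
[310 200   8   6  36] [313.88888889 202.52777778]
[0.53181728 0.04627582 0.064     ]
[312 193  11   9  69] [317.13043478 196.76811594]
[0.52887991 0.04755772 0.064     ]
(array([0.5320243 , 0.04740951, 0.06095002]), np.float64(0.0022900620941116562))
[0.37934572 0.35918306 0.15480125] [[0.243, 0.97, 0.001], [0.97, -0.243, 0.002], [0.003, 0.001, -1.0]] 0.5810476206660184
```

View pics/s2.png

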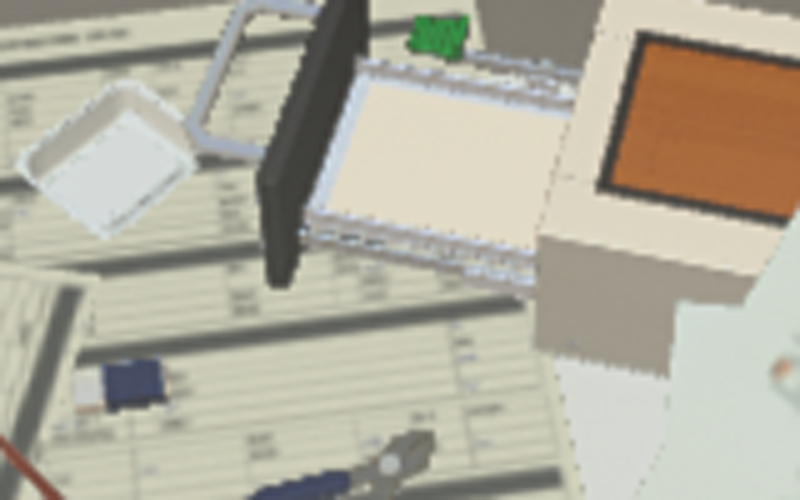

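arm_command --pt "0 0 0.06 -1 0.6 0 0.2" --pt "0 0 0.18 -3.4 2.1 0 0.2" --pt "0 0 0.3 -5.8 3.5 0 0.2" --pt "0 0 0.42 -8.2 5 0 0.2" --pt "0 0 0.54 -10.6 6.4 0 0.2" --pt "0 0 0.66 -13 7.9 0 0.2" --pt "0 0 0.78 -15.4 9.3 0 0.2" --pt "0 0 0.9 -17.7 10.7 0 0.2"

```text
time_s: 10.08
tcp_pos: [0.4391, 0.1591, 0.152]
ee_rot: [[0.913, 0.407, -0.003], [0.407, -0.913, -0.002], [-0.004, 0.001, -1.0]]
wrist_force: [0.7, 0.8, 0.6]
gripper_width: 0.582
gripper_force: 30.0
```

arm_command --pt "0 0 0.12 -0.3 2.5 0 0.2" --pt "0 0 0.24 -0.6 5 0 0.2" --pt "0 0 0.345 -0.9 7.5 0 0.2" --pt "0 0 0.345 -1.1 10 0 0.2" --pt "0 0 0.345 -1.3 12 0 0.2" --pt "0 0 0.345 -1.4 13 0 0.2" --pt "0 0 0.345 -1.4 13.5 0.5 0.2" --pt "0 0 0.345 -1.4 13.5 1 0.2"

```text
time_s: 10.75
tcp_pos: [0.4827, 0.0319, 0.1425]
ee_rot: [[0.997, 0.079, -0.001], [0.079, -0.997, -0.0], [-0.001, 0.0, -1.0]]
wrist_force: [-0.2, 0.8, -0.6]
gripper_width: 0.579
gripper_force: 30.0
```

```bash
python3 - <<'E'
from h import *
c=cam("wrist"); cv2.imwrite("pics/w5.png",c['pixels']); s=sense();print(s['tcp_pos'],s['ee_rot'].round(3).tolist())
m=cv2.inRange(cv2.cvtColor(c['pixels'],cv2.COLOR_BGR2HSV),(50,100,40),(75,255,255)); n,l,st,ce=cv2.connectedComponentsWithStats(m); i=1+np.argmax(st[1:,4]); print(st[i],ce[i],plane(c,*ce[i],.064,True))
E
```

```text
[0.48172655 0.03220661 0.14137942] [[0.997, 0.079, -0.004], [0.079, -0.997, -0.001], [-0.004, 0.0, -1.0]]
[ 284  163   45   37 1466] [305.7100955  180.12824011] [0.5329765  0.04891086 0.064     ]
```

View pics/w5.png

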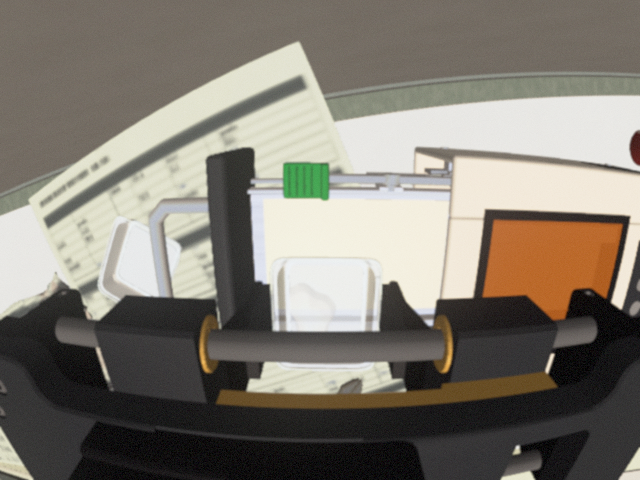

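arm_command --pt "0 0 0 0 0 1.5 0.2" --pt "0 0 0 0 0 3.5 0.2" --pt "0 0 0 0 0 5.2 0.2" --pt "0 0 0 0 0 6.5 0.2" --pt "0 0 0 0 0 7.2 0.2" --pt "0 0 0 0 0 7.6 0.2" --pt "0 0 0 0 0 7.7 0.2" --pt "0 0 0 0 0 7.8 0.2"

```text
time_s: 11.47
tcp_pos: [0.4832, 0.0329, 0.0658]
ee_rot: [[0.997, 0.081, 0.001], [0.081, -0.997, 0.0], [0.001, -0.0, -1.0]]
wrist_force: [-0.3, -0.1, -0.6]
gripper_width: 0.58
gripper_force: 30.0
```

arm_command --pt "0 0 0 0 0 0.1 0.2" --pt "0 0 0 0 0 0.15 0.2" --pt "0 0 0 0 0 0.2 0.2"

```text
time_s: 11.72
tcp_pos: [0.4832, 0.0325, 0.064]
ee_rot: [[0.997, 0.08, 0.001], [0.08, -0.997, 0.0], [0.001, -0.0, -1.0]]
wrist_force: [0.5, -0.1, -0.4]
gripper_width: 0.58
gripper_force: 30.0
```

arm_command --pt "0 0 0 0 0 0.1 0.2" --pt "0 0 0 0 0 0.2 0.2" --pt "0 0 0 0 0 0.2 0.2"

```text
time_s: 11.97
tcp_pos: [0.4828, 0.0323, 0.0615]
ee_rot: [[0.997, 0.08, -0.0], [0.08, -0.997, 0.0], [-0.0, -0.0, -1.0]]
wrist_force: [0.8, -0.1, -0.3]
gripper_width: 0.585
gripper_force: 30.0
```

arm_command --pt "0 0 0 0 0 0.1 0.2" --pt "0 0 0 0 0 0.1 0.2"

```text
time_s: 12.13
tcp_pos: [0.4828, 0.0324, 0.0604]
ee_rot: [[0.997, 0.08, -0.0], [0.08, -0.997, -0.0], [-0.0, 0.0, -1.0]]
wrist_force: [-0.2, 0.5, -0.1]
gripper_width: 0.581
gripper_force: 30.0
```

arm_command --pt "0 0 0 0 0 0.05 0.2" --pt "0 0 0 0 0 0.05 0.2"

```text
time_s: 12.3
tcp_pos: [0.4829, 0.0324, 0.0602]
ee_rot: [[0.997, 0.08, 0.0], [0.08, -0.997, -0.0], [0.0, 0.0, -1.0]]
wrist_force: [0.0, -0.3, 1.4]
gripper_width: 0.581
gripper_force: 30.0
```

arm_command --pt "0 0 0 0 0 0.03 -0.1" --pt "0 0 0 0 0 0.03 -0.2" --pt "0 0 0 0 0 0.03 -0.3" --pt "0 0 0 0 0 0.03 -0.34" --pt "0 0 0 0 0 0 -0.34"

```text
time_s: 12.72
tcp_pos: [0.4829, 0.0324, 0.0599]
ee_rot: [[0.997, 0.08, -0.0], [0.08, -0.997, -0.0], [-0.0, 0.0, -1.0]]
wrist_force: [0.4, -0.1, -0.2]
gripper_width: 0.659
gripper_force: 0.0
```

arm_command --pt "0 0 0 0 0 -0.5 -0.34" --pt "0 0 0 0 0 -1.5 -0.34" --pt "0 0 0 0 0 -3 -0.34" --pt "0 0 0 0 0 -5 -0.34" --pt "0 0 0 0 0 -8 -0.34" --pt "0 0 0 0 0 -8 -0.34"

```text
time_s: 13.22
tcp_pos: [0.4864, 0.0333, 0.1455]
ee_rot: [[0.997, 0.082, 0.011], [0.082, -0.997, 0.003], [0.011, -0.002, -1.0]]
wrist_force: [1.3, 0.6, 0.7]
gripper_width: 0.669
gripper_force: 0.0
```

```bash
python3 - <<'E'
from h import *
c=cam("wrist"); cv2.imwrite("pics/w6.png",c['pixels']); s=sense();print(s['tcp_pos'],s['ee_rot'].round(3).tolist(),s['joints'].round(1))
m=cv2.inRange(cv2.cvtColor(c['pixels'],cv2.COLOR_BGR2HSV),(50,100,40),(75,255,255)); n,l,st,ce=cv2.connectedComponentsWithStats(m); i=1+np.argmax(st[1:,4]); print(st[i],ce[i],plane(c,*ce[i],.064,True))
E
```

```text
[0.48501902 0.03313085 0.14329858] [[0.997, 0.081, 0.007], [0.081, -0.997, 0.002], [0.008, -0.002, -1.0]] [ 23.1  14.3 -26.9   0.1 -48.4  71.5]
[ 287  171   44   35 1443] [308.46846847 187.11781012] [0.53291071 0.04893041 0.064     ]
```

View pics/w6.png

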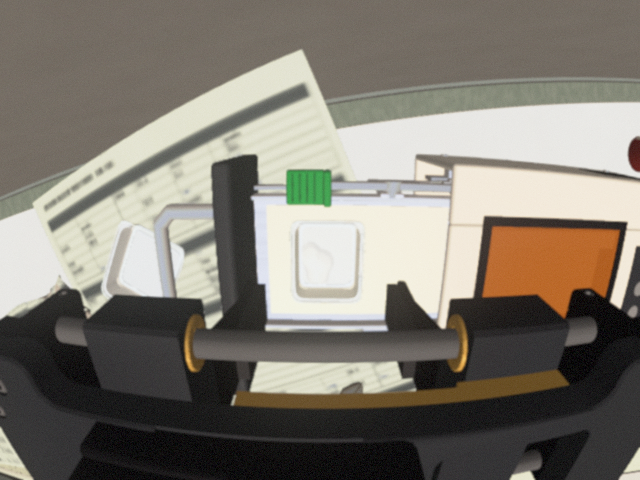

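arm_command --pt "0 0 0 1 -0.4 0 0.5" --pt "0 0 0 2.5 -1 0 1" --pt "0 0 0 4 -1.6 0 1" --pt "0 0 0 5 -2 0 1" --pt "0 0 0 5 -2 0 1" --pt "0 0 0 5 -2 2 1" --pt "0 0 0 5 -2 4 1" --pt "0 0 0 5 -2 4.5 1"

```text
time_s: 13.93
tcp_pos: [0.5283, 0.0555, 0.0916]
ee_rot: [[0.997, 0.079, -0.007], [0.079, -0.997, -0.002], [-0.007, 0.001, -1.0]]
wrist_force: [-1.8, -1.0, 0.2]
gripper_width: 0.15
gripper_force: 0.0
```

arm_command --pt "0 0 0 0 0 0 1" --pt "0 0 0 0 0 0 1"

```text
time_s: 14.1
tcp_pos: [0.5311, 0.0562, 0.0951]
ee_rot: [[0.997, 0.08, -0.001], [0.08, -0.997, -0.001], [-0.001, 0.001, -1.0]]
wrist_force: [0.0, 0.1, 0.1]
gripper_width: 0.035
gripper_force: 0.0
```

```bash
python3 - <<'E'
from h import *
c=cam("wrist"); s=sense();print(s['tcp_pos'],s['ee_rot'].round(3).tolist(),s['gripper_width'])
m=cv2.inRange(cv2.cvtColor(c['pixels'],cv2.COLOR_BGR2HSV),(50,100,40),(75,255,255)); n,l,st,ce=cv2.connectedComponentsWithStats(m); i=1+np.argmax(st[1:,4]); x,y,w,h=st[i][:4]; print(st[i],ce[i])
for p in [(x,y+h/2),(x+w,y+h/2),(x+w/2,y),(x+w/2,y+h)]: print(p,(s['ee_rot'].T@(plane(c,*p,.064,True)-s['tcp_pos'])*100).round(2))
print(proj(c,s['tcp_pos']+[0,0,-.019],True))
E
```

```text
[0.53159053 0.05642609 0.09574274] [[0.997, 0.08, 0.001], [0.08, -0.997, 0.0], [0.001, 0.0, -1.0]] 0.02415631448072756
[ 315  269   56   39 1312] [344.05106707 283.84832317]
(np.int32(315), np.float64(288.5)) [ 0.2  -0.62  3.17]
(np.int32(371), np.float64(288.5)) [0.19 2.25 3.17]
(np.float64(343.0), np.int32(269)) [1.28 0.79 3.18]
(np.float64(343.0), np.int32(308)) [-0.92  0.83  3.17]
[327.27459658 303.22617113]
```

arm_command --pt "0 0 0 0.2 0 0.5 1" --pt "0 0 0 0.2 0 1 1" --pt "0 0 0 0.2 0 1.3 1" --pt "0 0 0 0.2 0 1.6 1" --pt "0 0 0 0.2 0 1.8 1" --pt "0 0 0 0.2 0 1.9 1"

```text
time_s: 14.65
tcp_pos: [0.5335, 0.0567, 0.0762]
ee_rot: [[0.997, 0.08, 0.001], [0.08, -0.997, 0.0], [0.001, -0.0, -1.0]]
wrist_force: [0.2, 0.8, 3.3]
gripper_width: 0.007
gripper_force: 1.6
```

arm_command --pt "0 0 0 0 0 0.1 1" --pt "0 0 0 0 0 0.2 1"

```text
time_s: 14.82
tcp_pos: [0.5335, 0.0567, 0.0744]
ee_rot: [[0.997, 0.08, 0.001], [0.08, -0.997, 0.0], [0.001, -0.0, -1.0]]
wrist_force: [-1.8, 1.7, 8.1]
gripper_width: 0.004
gripper_force: 4.0
```

arm_command --pt "0 0 0 0 0.2 0 1" --pt "0 0 0 0 0.4 0 1" --pt "0 0 0 0 0.7 0 1" --pt "0 0 0 0 1 0 1" --pt "0 0 0 0 1.3 0 1" --pt "0 0 0 0 1.6 0 1" --pt "0 0 0 0 1.9 0 1" --pt "0 0 0 0 2.2 0 1"

```text
time_s: 15.48
tcp_pos: [0.5352, 0.0346, 0.0747]
ee_rot: [[0.997, 0.08, 0.001], [0.08, -0.997, 0.0], [0.001, -0.0, -1.0]]
wrist_force: [-1.7, 1.0, 5.7]
gripper_width: 0.006
gripper_force: 2.7
```

arm_command --pt "0 0 0 0 0.3 0 1" --pt "0 0 0 0 0.6 0 1" --pt "0 0 0 0 0.9 0 1" --pt "0 0 0 0 1 0 1"

```text
time_s: 15.82
tcp_pos: [0.5359, 0.0243, 0.0747]
ee_rot: [[0.997, 0.08, 0.001], [0.08, -0.997, 0.0], [0.001, 0.0, -1.0]]
wrist_force: [-0.9, 1.3, 4.7]
gripper_width: 0.006
gripper_force: 2.7
```

```bash
python3 - <<'E'
from h import *
s=sense();print(s['tcp_pos']); c=cam("wrist")
for c,f in ((c,True),(cam("top"),False)):
    m=cv2.inRange(cv2.cvtColor(c['pixels'],cv2.COLOR_BGR2HSV),(50,100,40),(75,255,255)); n,l,st,ce=cv2.connectedComponentsWithStats(m); i=1+np.argmax(st[1:,4]); print(st[i],plane(c,*ce[i],.06,f))
E
```

```text
[0.53593688 0.02434008 0.07465201]
[345 284  26  18 400] [0.5448889  0.01124135 0.06      ]
[397 206   1   2   2] [ 0.52339472 -0.20459806  0.06      ]
```

arm_command --pt "0 0 0 0 -0.1 -1 1" --pt "0 0 0 0 -0.1 -4 1" --pt "0 0 0 0 -0.1 -8 1" --pt "0 0 0 -1 -2 -10 1" --pt "0 0 0 -2.4 -5.5 -10 1" --pt "0 0 0 -3.8 -9 -10 1" --pt "0 0 0 -5 -12 -10 1" --pt "0 0 0 -5.4 -13.5 -10 1"

```text
time_s: 16.58
tcp_pos: [0.4691, 0.1567, 0.1746]
ee_rot: [[0.997, 0.082, -0.0], [0.082, -0.997, 0.0], [-0.0, -0.001, -1.0]]
wrist_force: [0.0, -0.1, 0.5]
gripper_width: 0.008
gripper_force: 0.0
```

arm_command --pt "0 0 0 0 0 0 1" --pt "0 0 0 0 0 3 1" --pt "0 0 0 0 0 6 1" --pt "0 0 0 0 0 8 1" --pt "0 0 0 0 0 9.5 1" --pt "0 0 0 0 0 9.5 1"

```text
time_s: 17.08
tcp_pos: [0.469, 0.1528, 0.076]
ee_rot: [[0.997, 0.079, -0.007], [0.079, -0.997, -0.004], [-0.007, 0.004, -1.0]]
wrist_force: [-0.4, -0.0, -0.2]
gripper_width: 0.01
gripper_force: 0.0
```

```bash
python3 - <<'E'
from h import *
s=sense();print(s['tcp_pos'],s['wrist_force']); c=cam("wrist")
hs=cv2.cvtColor(c['pixels'],cv2.COLOR_BGR2HSV)
m=cv2.inRange(hs,(50,100,40),(75,255,255)); n,l,st,ce=cv2.connectedComponentsWithStats(m); i=1+np.argmax(st[1:,4]); print(st[i],plane(c,*ce[i],.064,True))
E
```

```text
[0.46898734 0.15279829 0.07600014] [-0.36218304 -0.0065409  -0.19163297]
[ 579  179   49   45 1711] [0.53590104 0.0147333  0.064     ]
```

arm_command --pt "0 0 0 0 1 0 1" --pt "0 0 0 0 2 0 1" --pt "0 0 0 0 2.6 0 1" --pt "0 0 0 0 3.1 0 1" --pt "0 0 0 0 3.6 0 1" --pt "0 0 0 0 4.3 0 1" --pt "0 0 0 0 5 0 1" --pt "0 0 0 0 5.8 0 1"

```text
time_s: 17.8
tcp_pos: [0.4762, 0.0968, 0.0794]
ee_rot: [[0.997, 0.081, 0.001], [0.081, -0.997, 0.001], [0.001, -0.001, -1.0]]
wrist_force: [-0.3, 1.1, 1.2]
gripper_width: 0.007
gripper_force: 0.8
```

arm_command --pt "0 0 0 0 0.8 0 1" --pt "0 0 0 0 1.6 0 1" --pt "0 0 0 0 2.4 0 1" --pt "0 0 0 0 3.1 0 1" --pt "0 0 0 0 3.7 0 1" --pt "0 0 0 0 4.2 0 1" --pt "0 0 0 0 4.5 0 1" --pt "0 0 0 0 4.7 0 1"

```text
time_s: 18.47
tcp_pos: [0.4794, 0.0497, 0.079]
ee_rot: [[0.997, 0.08, -0.0], [0.08, -0.997, -0.0], [-0.0, 0.0, -1.0]]
wrist_force: [0.1, 1.0, -0.1]
gripper_width: 0.001
gripper_force: 0.7
```

arm_command --pt "0 0 0 0 0.2 0 1" --pt "0 0 0 0 0.4 0 1"

```text
time_s: 18.63
tcp_pos: [0.4797, 0.0461, 0.079]
ee_rot: [[0.997, 0.08, -0.0], [0.08, -0.997, -0.0], [-0.0, 0.0, -1.0]]
wrist_force: [0.3, 1.3, 0.1]
gripper_width: 0.004
gripper_force: 0.7
```

arm_command --pt "0 0 0 0 0.2 0 1" --pt "0 0 0 0 0.4 0 1" --pt "0 0 0 0 0.6 0 1" --pt "0 0 0 0 0.8 0 1"

```text
time_s: 18.97
tcp_pos: [0.4802, 0.0381, 0.0789]
ee_rot: [[0.997, 0.08, -0.001], [0.08, -0.997, -0.0], [-0.001, 0.0, -1.0]]
wrist_force: [-0.7, 1.4, 0.8]
gripper_width: 0.006
gripper_force: 0.7
```

arm_command --pt "0 0 0 0 0.2 0 1" --pt "0 0 0 0 0.4 0 1" --pt "0 0 0 0 0.6 0 1"

```text
time_s: 19.22
tcp_pos: [0.4808, 0.0334, 0.079]
ee_rot: [[0.997, 0.079, 0.0], [0.079, -0.997, 0.003], [0.001, -0.003, -1.0]]
wrist_force: [-5.7, 18.6, 4.1]
gripper_width: 0.002
gripper_force: 9.4
```

arm_command --pt "0 0 0 0 -0.6 0 1" --pt "0 0 0 0 -1.5 0 1" --pt "0 0 0 0 -3 -0.5 1" --pt "0 0 0 0 -3.5 -3 1" --pt "0 0 0 0 -3.5 -7 1" --pt "0 0 0 0 -3.5 -11 1" --pt "0 0 0 0 -3.5 -14 1" --pt "0 0 0 0 -3.5 -14 1"

```text
time_s: 19.88
tcp_pos: [0.4817, 0.0685, 0.2261]
ee_rot: [[0.997, 0.082, 0.014], [0.082, -0.997, 0.004], [0.014, -0.003, -1.0]]
wrist_force: [0.5, 0.8, 0.1]
gripper_width: 0.007
gripper_force: 0.0
```

```bash
python3 - <<'E'
from h import *
c=cam("wrist"); s=sense(); print(s['tcp_pos'])
g=cv2.cvtColor(c['pixels'],cv2.COLOR_BGR2GRAY)
# bar and panel along a line in unit x through x~0.50, z=.076
for y in np.arange(.04,-.06,-.004):
    u,v=proj(c,(.5+.077*(.02-y),y,.081),True); print(round(y,3),c['pixels'][int(v),int(u)].tolist(),end=' ')
m=cv2.inRange(cv2.cvtColor(c['pixels'],cv2.COLOR_BGR2HSV),(50,100,40),(75,255,255)); print('\ngreen px',(m>0).sum())
E
```

```text
[0.47985504 0.06803673 0.22266959]
0.04 [212, 228, 230] 0.036 [207, 225, 225] 0.032 [204, 223, 224] 0.028 [167, 181, 185] 0.024 [201, 198, 192] 0.02 [190, 195, 193] 0.016 [171, 187, 188] 0.012 [214, 230, 230] 0.008 [230, 234, 236] 0.004 [233, 236, 236] 0.0 [230, 233, 235] -0.004 [146, 141, 143] -0.008 [54, 56, 60] -0.012 [49, 52, 55] -0.016 [47, 49, 53] -0.02 [50, 52, 56] -0.024 [43, 52, 51] -0.028 [77, 77, 82] -0.032 [74, 76, 82] -0.036 [140, 155, 165] -0.04 [199, 220, 230] -0.044 [224, 237, 246] -0.048 [222, 236, 244] -0.052 [224, 238, 246] -0.056 [223, 238, 246] 
green px 26
```

```bash
python3 -c "
from station import finish_job; print(finish_job())"
```

```text
the job is handed in; nothing more can be done
None
```

The job is handed in at about 20 s: I pulled the tray out until it locked, set the smallest dish with its casting on the tray, pressed the release, pushed the tray back to its stop and let go. The last picture of the dish, before the push, showed the casting in it. I did not check the dish inside the closed unit, or the pots and cup, which the arm kept clear of.

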